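Swap the loading trays of the tube station

ROBOT

A 6-joint arm with a two-finger parallel gripper is mounted at the origin on the work surface. World frame = base frame: x ahead of the robot, y to its left, z up, the work surface at z = 0. Lengths are in m, angles in degrees, forces in N, time in s.
With the tool pointing down it reaches from about 0.375 to 0.9 m from the base axis. Payload 3.1 kg.
Tool frame: the origin (TCP) lies midway between the tips of the shut fingers; the grasp point (between the pads) lies 19 mm behind it; x points along the fingers, z is the direction in which the jaws open and shut, and the axes are right-handed (so a half turn about x gives the same grasp; the last joint's range is limited). The gripper opens to 87 mm and grips with 3 to 60 N. Pads are 19 mm wide; open, the fingers measure 117 mm over their backs; the gripper's body (75 mm by 190 mm) begins 51 mm behind the grasp point.
Start: joints at [53.657, 30.224, 82.088, -0, 67.689, -10.227], TCP at [0.275, 0.561, 0.223] pointing down, gripper open.
Joint ranges: [-176.69, 176.69], [-43.24, 126.21], [12.49, 139.97], [-82, 262], [0, 151.66], [-163.58, 163.58]. Speed limits (degrees/s): [159.86, 159.86, 180, 180, 180, 180].

INTERFACE

Orientations are given as a 3x3 rotation matrix whose columns are the frame's x, y, z axes.
In Python, from rig import * gives the robot as it stands.
- The arm moves only by the tool play_rows, never from a script. Its argument "rows" is a list that holds one entry, the list of rows, each a list of 7 numbers: the shift along the tool's x, y, z in m, then the turn, a rotation vector about the tool's x, y, z in degrees, then the finger opening in m, from 0 to 0.087. A call has 1 to 12 rows; each row is the pose to reach, as a shift and turn from the pose commanded when the call began, along the tool's axes at that moment; what a row does not reach only later rows make up. A row lasts 1/10 s, in which the tool goes at most 50 mm and 8.59 degrees, less where a joint would pass 70% of its speed; a pose out of reach is approached as far as the arm can. A call with a gripper value outside its range is refused whole. The fingers move at their own pace and stop on an object; the grip force is fixed at half the most. Time passes only in rows, so rows that repeat a pose let the fingers close. It gives the time, the measured TCP pose, the force and the opening at its end, in the units of the state.
- read_state(): the state, without advancing time (a new reading comes with each control period).
- capture(name): name is "side" or "top"; returns a dict with "pixels" (420x560x3 uint8, red, green, blue), "intrinsics" (3x3 intrinsics, pixels), "k1" (the pictures are not rectified: a ray, as slopes to the right and down, at radius r is drawn at 1 + k1 r^2 times it, then the intrinsics apply), "rvec" (rotation vector, rad) and "tvec" (3), from world to camera coordinates, as OpenCV has them. Camera axes: x right, y down, z forward; pixel columns grow to the right and rows downward; lengths in m; the calibration is good to about 2 mm. A picture is of the moment at which its call begins. There is no depth.
- hand_in(): hands the job in, once; it reports no verdict.
Trained networks look in the newest picture that a camera, given by its name, has taken for a name from the list of things; names that differ only in an ending like _2 or _b are one class to them, and where a whole thing is asked for, a point or a joint stands for the part that bears it (a point fixed in the world has none). Each returns a list of dicts, best first, with "p" (0 to 1); they miss things now and then, are a little off and sometimes report something else, mostly with a low value. They report only what shows in the picture. A call takes as long as a camera call.
- trace(camera, target): "mask" (420x560 bool, what is visible of it) and "at" ([column, row] in pixels, amid what is visible of it).
The state is a dict: "time_s": time; "joint_positions": joint angles; "qvel": joint speeds; "tau": joint torques, N m; "position": TCP position; "tcp_rot": TCP orientation; "force": force on the tool from outside, world axes, zero at the start; "moment": the same for the moment, N m; "opening": opening from 0.0 (shut) to 1.0 (fully open).
Only numpy, scipy, OpenCV 4.12 (cv2) and the standard library are available. Lean on these libraries where they do the work, as an engineer would, in place of code of your own. Each camera call takes 0.05 s, during which the arm holds its last target.

TASK

Two loading trays run on rails on the bench: one stands drawn out and empty, the other is in and carries the yellow rack of blood tubes. First push the empty tray fully home; only then hook a fingertip behind the blue lip of the loaded tray and draw it all the way out to its stop, with the rack left standing in it. Hook the lip, do not pinch it, do not touch the rack or its tubes, and leave the other things on the bench as they stand.

Things in the scene. Friction and masses are not known exactly. Their poses are not given: they have to be found in the camera images.
- tray_empty (a joint): How far the empty tray is drawn out, in m: 0 is fully home, 0.12 is fully out at its stop. It slides along the rails and stays where it is left; about 2 N of friction plus light damping. Starts at 0.06 to 0.115.
- tray_full (a joint): How far the loaded tray is drawn out, in m: 0 is fully home, 0.12 is fully out at its stop. It slides along the rails and stays where it is left; about 2 N of friction plus light damping. Starts at 0 to 0.012.
- rack: Loose yellow tube rack with twelve fixed 73 mm tubes, 92 x 62 x 77 mm high over the tubes (rack itself 52 mm), standing on the loaded tray's floor; origin at the centre of its underside, x along its 92 mm length, z up. Not to be touched.
- lane_full: White fixed base of the loaded lane, 340 (along x) x 124 mm, with two side rails whose tops are 32 mm (end caps 36 mm, back stop 40 mm) above the bench, 106 mm apart inside; origin at the centre of its underside, x along the rails away from the robot. The tray never leaves it.
- lane_empty: The same base for the empty lane.
- spare_rack: Bystander: green empty tube rack, 92 x 62 x 52 mm high, right of the lanes; origin at the centre of its underside.
- reagent: Bystander: small bottle, 32 mm wide, 66 mm high, between the two lanes; origin at the centre of its underside.
- saline: Bystander: bottle, 66 mm wide, 150 mm high, left of the lanes; origin at the centre of its underside.
- specimen_jar: Bystander: jar, 60 mm wide, 70 mm high, right of the lanes; origin at the centre of its underside.
- slide_box: Bystander: blue box 80 x 45 x 30 mm high, left of the lanes; origin at the centre of its underside.
- beaker: Bystander: clear beaker, 64 mm wide, 80 mm high, in front, between the two lanes; origin at the centre of its underside.
- lip_full (a point): Middle of the top edge of the back face of the loaded tray's blue lip, 52 mm above the bench. Lip: upright plate, 96 mm wide, 8 mm thick (front face at x = -8 mm), 34 mm high above the tray floor (front half 6 mm lower). x along the rails, away from the robot; y across; z up. Behind it a finger well 66 mm long, 88 mm wide, then a cross wall 16 mm high; beyond that the rack (from 74-92 mm on).
- lip_empty (a point): Middle of the top edge of the back face of the empty tray's blue lip, 52 mm above the bench. Lip: upright plate, 96 mm wide, 8 mm thick (front face at x = -8 mm), 34 mm high above the tray floor (front half 6 mm lower). x along the rails, away from the robot; y across; z up. Behind it a finger well 66 mm long, 88 mm wide, then a cross wall 16 mm high; beyond that the tray is empty.

How it is judged:
By the outcome, as a careful person would: the job done as asked, in the order asked, and still so for the second after the job is handed in, with the robot touching nothing.
It also fails if it takes over 48 s, if anything falls off the work surface, if the arm or the gripper's body presses on something with over 40 N, if the wrist force passes 120 N, or if a joint passes its speed limit or range.

## Working session

There is one attempt and no reset: what is moved stays moved. The work goes in short steps, Python scripts to look and compute and a tool call to move; the robot and the scene stay as the last step left them, time stands still between calls to the robot, and variables do not carry over. Pictures are saved under pics/ and viewed, and the job is handed in when it is done.

Besides the shell and the picture viewer there is one more tool, called after "Emit:" in YAML: its name, and indented under it one key for each argument. play_rows: Moves the arm, as the interface text tells. Its arguments: {"type":"object","properties":{"rows":{"type":"array"}},"required":["rows"]}

```bash
mkdir -p pics; ls; python3 - <<'E'
from rig import *
import cv2
s=read_state(); print(s)
for n in("side","top"):
    c=capture(n); cv2.imwrite(f"pics/{n}0.png",c["pixels"][:,:,::-1]); print(n,c["intrinsics"],c["k1"],c["rvec"],c["tvec"])
E
```

```text
pics
{'time_s': 0.0, 'joint_positions': array([ 5.36604267e+01,  3.02800686e+01,  8.21574256e+01, -1.51922738e-03,
        6.76885623e+01, -1.02250830e+01]), 'qvel': array([ 0.05125814, -0.01794072, -0.06659818,  0.05046871, -0.00660937,
        0.05567491]), 'tau': array([-1.40699314e-03, -4.40043747e+01, -1.76590794e+01,  6.31611259e-02,
        5.81772847e-02, -1.51045306e-04]), 'position': array([0.27461568, 0.56061037, 0.22155404]), 'tcp_rot': array([[-1.28395199e-03, -8.97920492e-01,  4.40155814e-01],
       [-1.78675760e-03,  4.40157534e-01,  8.97918789e-01],
       [-9.99997579e-01,  3.66432869e-04, -2.16950741e-03]]), 'force': array([-0.10705133,  0.37540083,  0.16812394]), 'moment': array([ 0.05543467, -0.01845551, -0.00509647]), 'opening': 1.0010893385132893}
side [[528.96975256   0.         275.30161709]
 [  0.         528.96975256 212.90805526]
 [  0.           0.           1.        ]] 0.0660118220201441 [ 2.35544174 -0.67213744  0.26096288] [-0.48975986  0.2541522   1.20325437]
top [[393.95840654   0.         285.23780804]
 [  0.         393.95840654 204.53118601]
 [  0.           0.           1.        ]] -0.02551660678845912 [ 2.12140707 -2.09585031  0.21479535] [-0.00120669  0.58054301  0.86369141]
```

View pics/side0.png

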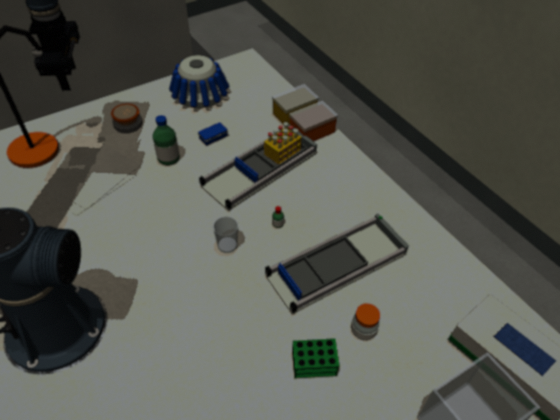

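View pics/top0.png

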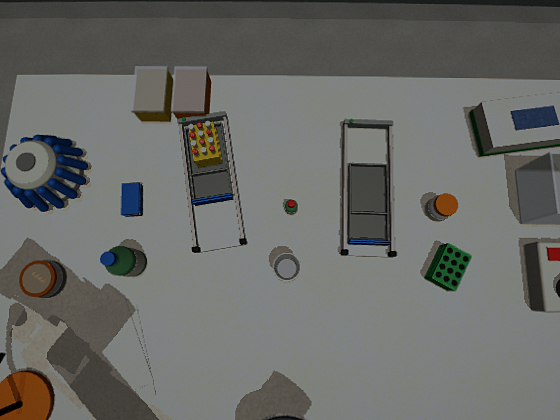

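The side view shows the loaded lane (blue lip at about 246,168; rack 283,145) and the empty lane with its lip at about (290,280). In the top view the lips are at (212,199) and (369,242), and the beaker, at (286,266), and the reagent, at (291,206), stand between the lanes.

```bash
cat > h.py <<'E'
import numpy as np, cv2
from rig import *
def und(c,uv):
    K=c["intrinsics"]; d=np.array([c["k1"],0,0,0,0.])
    return cv2.undistortPoints(np.array(uv,float).reshape(-1,1,2),K,d,None,None).reshape(-1,2)
def plane(c,uv,z):
    R,_=cv2.Rodrigues(np.array(c["rvec"],float)); t=np.array(c["tvec"],float).ravel()
    n=und(c,uv); r=np.c_[n,np.ones(len(n))]@R; o=-R.T@t
    return o+r*((z-o[2])/r[:,2])[:,None]
def proj(c,P):
    p,_=cv2.projectPoints(np.array(P,float).reshape(-1,3),np.array(c["rvec"],float),np.array(c["tvec"],float),c["intrinsics"],np.array([c["k1"],0,0,0,0.]))
    return p.reshape(-1,2)
E
python3 - <<'E'
from h import *
cs={n:capture(n) for n in("top","side")}
for cam in cs:
    c=cs[cam]; im=c["pixels"][:,:,::-1].copy()
    for t,z in (("lip_full",.05),("lip_empty",.05),("lane_full",.03),("lane_empty",.03),("rack",.06),("tray_full",.02),("reagent",.04),("beaker",.05),("specimen_jar",.05),("spare_rack",.03),("saline",.1),("slide_box",.02)):
        for r in trace(cam,t)[:2]:
            m=r["mask"]; ys,xs=np.nonzero(m)
            print(cam,t,round(r["p"],2),np.round(r["at"]),m.sum(),xs.min(),xs.max(),ys.min(),ys.max(),plane(c,[r["at"]],z).round(3)[0])
    if cam=="top":
        crop=cv2.resize(im[100:270,160:420],None,fx=3,fy=3,interpolation=cv2.INTER_CUBIC)
    else: crop=cv2.resize(im[120:320,180:420],None,fx=3,fy=3,interpolation=cv2.INTER_CUBIC)
    cv2.imwrite(f"pics/{cam}_c.png",np.clip(crop*1.5,0,255))
E
```

```text
top lip_full 0.79 [208. 179.] 1964 184 233 122 205 [0.643 0.193 0.05 ]
top lip_empty 0.97 [368. 205.] 3462 347 390 162 246 [ 0.584 -0.19   0.05 ]
top lane_full 0.61 [218. 193.] 5689 177 246 111 252 [0.614 0.172 0.03 ]
top lane_empty 0.7 [367. 206.] 3441 348 390 162 246 [ 0.586 -0.192  0.03 ]
top lane_empty 0.63 [365. 189.] 7120 341 396 119 256 [ 0.627 -0.189  0.03 ]
top rack 0.63 [203. 145.] 1160 189 221 122 166 [0.725 0.208 0.06 ]
top tray_full 0.63 [213. 177.] 2020 184 233 123 205 [0.658 0.187 0.02 ]
top tray_full 0.6 [213. 193.] 5727 177 246 111 252 [0.616 0.184 0.02 ]
top reagent 0.44 [291. 209.] 137 285 297 200 213 [ 0.574 -0.008  0.04 ]
top reagent 0.27 [211. 178.] 1910 185 232 122 205 [0.648 0.188 0.04 ]
top beaker 0.94 [288. 267.] 638 273 300 253 280 [ 0.437 -0.003  0.05 ]
top specimen_jar 0.73 [368. 206.] 3487 347 391 162 246 [ 0.582 -0.19   0.05 ]
top specimen_jar 0.62 [441. 209.] 670 425 457 193 220 [ 0.576 -0.365  0.05 ]
top spare_rack 0.71 [448. 266.] 1517 424 472 243 290 [ 0.442 -0.379  0.03 ]
top saline 0.96 [121. 260.] 1116 100 146 246 276 [0.444 0.365 0.1  ]
top slid
[... 715 characters left out ...]
2 ]
side reagent 0.69 [281. 219.] 211 272 284 206 227 [ 0.577 -0.028  0.04 ]
side beaker 0.89 [224. 233.] 780 213 238 215 252 [0.429 0.001 0.05 ]
side specimen_jar 0.69 [256. 162.] 1040 234 305 145 182 [0.626 0.18  0.05 ]
side specimen_jar 0.57 [364. 322.] 830 351 379 304 340 [ 0.57  -0.377  0.05 ]
side saline 0.65 [164. 144.] 979 151 179 115 164 [0.42  0.326 0.1  ]
side saline 0.31 [281. 144.] 1017 264 301 123 163 [0.696 0.16  0.1  ]
side slide_box 0.71 [215. 136.] 440 198 227 122 144 [0.592 0.367 0.02 ]
side slide_box 0.23 [258. 162.] 939 235 305 145 181 [0.645 0.205 0.02 ][ WARN:0@5.471] global loadsave.cpp:1063 imwrite_ Unsupported depth image for selected encoder is fallbacked to CV_8U.
```

View pics/top_c.png

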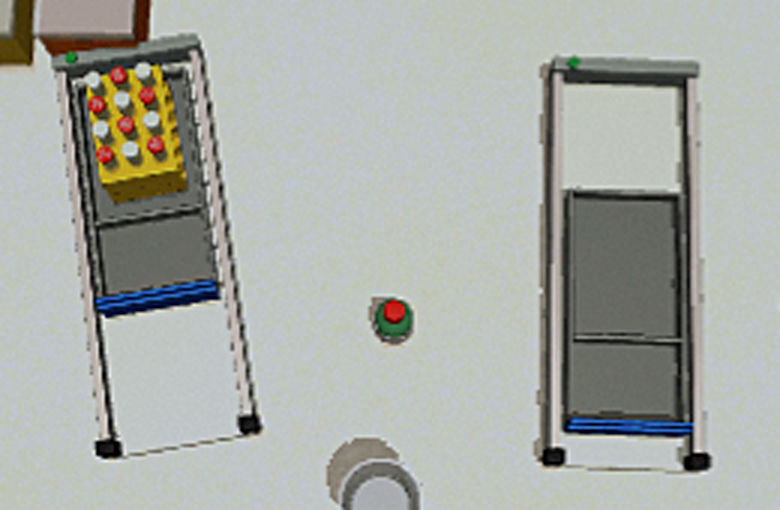

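View pics/side_c.png

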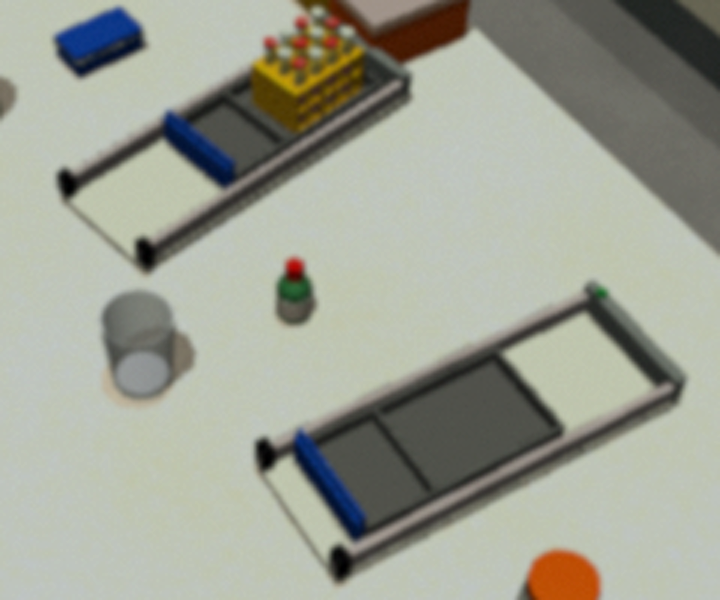

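```bash
cat > fit.py <<'E'
from h import *
from scipy.optimize import minimize
import sys
def boxes(x,y,th):
    a=np.array([np.cos(th),np.sin(th)]); b=np.array([-a[1],a[0]])
    out=[]
    for x0,x1,z1 in((-.008,-.004,.046),(-.004,0,.052)):
        out.append([[*(np.array([x,y])+a*u+b*v),w] for u in(x0,x1) for v in(-.048,.048) for w in(.018,z1)])
    return out
def fit(cs,x0,verbose=True):
    dat={}
    for n,c in cs.items():
        im=c["pixels"].astype(int); g=proj(c,[[x0[0],x0[1],.04]])[0]
        m=(im[:,:,2]>im[:,:,0]*1.6+10)&(im[:,:,2]>im[:,:,1]*1.35+8)
        yy,xx=np.mgrid[:420,:560]; m&=np.hypot(xx-g[0],yy-g[1])<45
        dat[n]=(m,int(g[0])-48,int(g[1])-48)
    S=6
    def cost(p):
        e=0
        for n,c in cs.items():
            m,ox,oy=dat[n]; can=np.zeros((96*S,96*S),np.uint8)
            for b in boxes(*p):
                q=(proj(c,b)-[ox,oy]+.5)*S
                cv2.fillConvexPoly(can,cv2.convexHull(np.round(q).astype(np.int32)),1)
            a=cv2.resize(can.astype(np.float32),(96,96),interpolation=cv2.INTER_AREA)
            mm=np.zeros((96,96));sub=m[max(oy,0):oy+96,max(ox,0):ox+96];mm[:sub.shape[0],:sub.shape[1]]=sub
            e+=np.abs(a-mm).sum()/mm.sum()
        return e
    best=None
    for k in range(3):
        r=minimize(cost,x0 if best is None else best.x,method="Nelder-Mead",options=dict(initial_simplex=np.array([[0,0,0],[.012,0,0],[0,.012,0],[0,0,.1]])/(1+2*k)+(x0 if best is None else best.x),xatol=1e-5,fatol=1e-5))
        if best is None or r.fun<best.fun: best=r
    return best.x,best.fun,{n:int(d[0].sum()) for n,d in dat.items()}
E
python3 - <<'E'
from fit import *
cs={n:capture(n) for n in("top","side")}
for n,c in cs.items():
    R,_=cv2.Rodrigues(np.array(c["rvec"])); print(n,"cam",(-R.T@c["tvec"]).round(3))
for nm,g in (("full",[.605,.185,.16]),("empty",[.485,-.19,0.])):
    for k in (("top",),("side",),("top","side")):
        x,f,s=fit({n:cs[n] for n in k},np.array(g)); print(nm,k,x[:2].round(4),np.degrees(x[2]).round(2),round(f,3),s)
t=cs["top"]; C=lambda L:np.array(L)/3+[160-.33,100-.33]
for nm,cap,bk in (("full",[(108,448),(249,425)],[(63,66),(195,42)]),("empty",[(553,456),(697,461)],[(555,65),(697,68)])):
    a=plane(t,C(cap),.036); b=plane(t,C(bk),.04)
    d=b.mean(0)-a.mean(0); print(nm,a.round(4).tolist(),b.round(4).tolist(),np.degrees(np.arctan2(d[1],d[0])),np.linalg.norm(d[:2]),np.linalg.norm(a[0]-a[1]))
s=cs["side"]; C=lambda L:np.array(L)/3+[180-.33,120-.33]
for nm,cap,bk in (("full",[(67,179),(146,245)],[(362,42),(405,78)]),("empty",[(265,447),(340,553)],[(592,288),(680,380)])):
    a=plane(s,C(cap),.036); b=plane(s,C(bk),.04)
    d=b.mean(0)-a.mean(0); print(nm,a.round(4).tolist(),b.round(4).tolist(),np.degrees(np.arctan2(d[1],d[0])),np.linalg.norm(d[:2]),np.linalg.norm(a[0]-a[1]))
E
```

```text
top cam [ 0.389 -0.001  0.965]
side cam [ 0.093 -0.756  1.083]
full ('top',) [0.6018 0.1847] 10.24 0.11 {'top': 262}
full ('side',) [0.5982 0.1851] 8.28 0.355 {'side': 270}
full ('top', 'side') [0.6012 0.1858] 10.17 0.588 {'top': 262, 'side': 270}
empty ('top',) [ 0.5019 -0.193 ] -0.23 0.179 {'top': 193}
empty ('side',) [ 0.4994 -0.1904] -2.42 0.231 {'side': 261}
empty ('top', 'side') [ 0.5014 -0.1915] -1.27 0.548 {'top': 193, 'side': 261}
full [[0.476, 0.2161, 0.036], [0.4956, 0.1056, 0.036]] [[0.7957, 0.2726, 0.04], [0.8183, 0.1623, 0.04]] 9.9853062496812 0.3261235898418872 0.11222354286248387
empty [[0.4741, -0.1336, 0.036], [0.4714, -0.2466, 0.036]] [[0.8006, -0.1409, 0.04], [0.7995, -0.26, 0.04]] -1.8097144329907757 0.3275192773494906 0.1129506712008121
full [[0.4711, 0.21, 0.036], [0.4935, 0.1009, 0.036]] [[0.8049, 0.2229, 0.04], [0.8112, 0.1572, 0.04]] 6.0683838232698255 0.3275626555540323 0.1113892231736596
empty [[0.4702, -0.1385, 0.036], [0.4679, -0.2507, 0.036]] [[0.7954, -0.1475, 0.04], [0.7936, -0.2626, 0.04]] -1.8338640917532958 0.3256417157600457 0.11227082809343138
```

```bash
cat > go.py <<'E'
from h import *
from scipy.spatial.transform import Rotation as Ro
def Rt(yaw):
    a=np.radians(yaw); x=np.array([0,0,-1.]); z=np.array([-np.sin(a),np.cos(a),0]); return np.c_[x,np.cross(z,x),z]
def rel(P,yaw):
    s=read_state(); R=s["tcp_rot"]
    d=(np.array(P)-s["position"])@R; w=Ro.from_matrix(R.T@Rt(yaw)).as_rotvec(degrees=True)
    print("shift",d.round(4).tolist(),"rot",w.round(2).tolist())
def st():
    s=read_state(); print(round(s["time_s"],2),s["position"].round(4),s["force"].round(1),s["opening"].round(3),s["joint_positions"].round(1))
E
python3 -c "
from go import *
rel([.45,.2,.22],-1.8);rel([.455,-.191,.22],-1.8)"
```

```text
shift [0.0025, -0.3161, -0.2473] rot [-24.32, -0.0, -0.0]
shift [0.0025, -0.4927, -0.5962] rot [-24.32, -0.0, -0.0]
```

Emit:
play_rows:
  rows:
    - [[0.002,-0.316,-0.247,-24.3,0,0,0],[0.002,-0.316,-0.247,-24.3,0,0,0],[0.002,-0.316,-0.247,-24.3,0,0,0],[0.002,-0.316,-0.247,-24.3,0,0,0],[0.002,-0.316,-0.247,-24.3,0,0,0],[0.002,-0.316,-0.247,-24.3,0,0,0],[0.002,-0.316,-0.247,-24.3,0,0,0],[0.002,-0.316,-0.247,-24.3,0,0,0],[0.002,-0.493,-0.596,-24.3,0,0,0],[0.002,-0.493,-0.596,-24.3,0,0,0],[0.002,-0.493,-0.596,-24.3,0,0,0],[0.002,-0.493,-0.596,-24.3,0,0,0]]

```text
time_s: 2.7
position: [0.4516, 0.0031, 0.2209]
tcp_rot: [[0.001, -1.0, 0.032], [-0.0, 0.032, 1.0], [-1.0, -0.001, -0.0]]
force: [0.9, -0.1, -0.4]
opening: 0.03
```

```bash
python3 -c "
from go import *
st();rel([.455,-.191,.22],-1.8);rel([.455,-.191,.10],-1.8)"
```

```text
Traceback (most recent call last):
  File "go.py", line 10, in st
    s=read_state(); print(round(s["time_s"],2),s["position"].round(4),s["force"].round(1),s["opening"].round(3),s["joint_positions"].round(1))
                                                                                          ^^^^^^^^^^^^^^^^^^
AttributeError: 'float' object has no attribute 'round'
```

Emit:
play_rows:
  rows:
    - [[0,-0.01,-0.194,0,0,0,0],[0,-0.01,-0.194,0,0,0,0],[0,-0.01,-0.194,0,0,0,0],[0,-0.01,-0.194,0,0,0,0],[0.12,-0.01,-0.194,0,0,0,0],[0.12,-0.01,-0.194,0,0,0,0],[0.12,-0.01,-0.194,0,0,0,0],[0.12,-0.01,-0.194,0,0,0,0]]

```text
time_s: 3.5
position: [0.4535, -0.1881, 0.0978]
tcp_rot: [[-0.006, -0.999, 0.032], [0.004, 0.032, 0.999], [-1.0, 0.006, 0.004]]
force: [-0.0, -0.3, -0.5]
opening: 0.004
```

```bash
sed -i 's/s\["opening"\].round(3)/round(s["opening"],3)/' go.py; python3 -c "
from go import *
st();rel([.455,-.191,.028],-1.8)
for n in ('top','side'):
    c=capture(n); cv2.imwrite(f'pics/{n}1.png',c['pixels'][:,:,::-1])"
```

```text
3.5 [ 0.4535 -0.1881  0.0978] [-0.  -0.3 -0.5] 0.004 [ -35.6   31.8  107.2    0.    41.4 -123.7]
shift [0.0698, -0.0021, -0.0031] rot [-0.06, 0.23, -0.34]
```

View pics/side1.png

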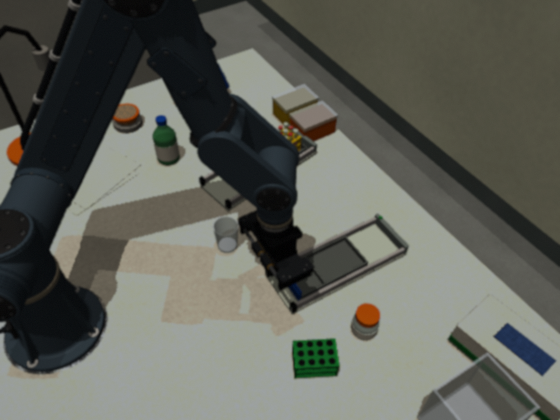

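The closed fingers hang in front of the empty lip (gripper at about 285,265), clear of the beaker. I'll go down and push.

Emit:
play_rows:
  rows:
    - [[0.035,-0.002,-0.003,0,0,0,0],[0.069,-0.002,-0.003,0,0,0,0],[0.069,-0.002,-0.003,0,0,0,0],[0.069,-0.012,-0.003,0,0,0,0],[0.069,-0.022,-0.003,0,0,0,0],[0.069,-0.032,-0.003,0,0,0,0],[0.069,-0.042,-0.003,0,0,0,0],[0.069,-0.052,-0.003,0,0,0,0]]

```text
time_s: 4.4
position: [0.5083, -0.1938, 0.0325]
tcp_rot: [[0.0, -1.0, 0.031], [-0.0, 0.031, 1.0], [-1.0, -0.0, -0.0]]
force: [-3.0, -0.5, 2.5]
opening: 0.007
```

Emit:
play_rows:
  rows:
    - [[0.003,-0.01,0,0,0,0,0],[0.003,-0.02,0,0,0,0,0],[0.003,-0.03,0,0,0,0,0],[0.003,-0.04,0,0,0,0,0],[0.003,-0.047,0,0,0,0,0],[0.003,-0.052,0,0,0,0,0],[0.003,-0.055,0,0,0,0,0]]

```text
time_s: 5.1
position: [0.5627, -0.1953, 0.0283]
tcp_rot: [[-0.0, -1.0, 0.031], [0.0, 0.031, 1.0], [-1.0, 0.0, 0.0]]
force: [-2.7, 1.3, 0.5]
opening: 0.006
```

```bash
python3 -c "
from go import *
st()"
```

```text
5.1 [ 0.5627 -0.1953  0.0283] [-2.7  1.3  0.5] 0.006 [ -29.9   43.6   94.     0.    42.4 -118.1]
```

Emit:
play_rows:
  rows:
    - [[0,-0.003,0,0,0,0,0],[0,-0.006,0,0,0,0,0],[0,-0.009,0,0,0,0,0],[0,-0.012,0,0,0,0,0]]

```text
time_s: 5.5
position: [0.5742, -0.1958, 0.0284]
tcp_rot: [[-0.001, -0.999, 0.032], [0.0, 0.032, 0.999], [-1.0, 0.001, 0.0]]
force: [-1.5, 2.3, -1.5]
opening: 0.005
```

Emit:
play_rows:
  rows:
    - [[0,-0.003,0,0,0,0,0],[0,-0.006,0,0,0,0,0],[0,-0.008,0,0,0,0,0]]

```text
time_s: 5.8
position: [0.5793, -0.196, 0.0285]
tcp_rot: [[-0.007, -1.0, 0.03], [0.001, 0.03, 1.0], [-1.0, 0.007, 0.001]]
force: [-12.0, -1.2, 5.7]
opening: 0.003
```

Emit:
play_rows:
  rows:
    - [[0,-0.002,0,0,0,0,0],[0,-0.002,0,0,0,0,0]]

```text
time_s: 6.0
position: [0.5793, -0.1959, 0.0285]
tcp_rot: [[-0.011, -0.999, 0.03], [0.002, 0.03, 1.0], [-1.0, 0.011, 0.002]]
force: [-12.6, -1.5, 6.6]
opening: 0.001
```

Force rose to 12.6 N and the tray no longer moves, so it is at its stop. I'll back off, lift and check.

Emit:
play_rows:
  rows:
    - [[0,0.01,0,0,0,0,0],[0,0.035,0,0,0,0,0],[-0.05,0.035,0,0,0,0,0],[-0.1,0.035,0,0,0,0,0],[-0.15,0.035,0.0,0,0,0,0],[-0.2,0.035,0.0,0,0,0,0],[-0.2,0.035,0.05,0,0,0,0],[-0.2,0.035,0.1,0,0,0,0],[-0.2,0.035,0.15,0,0,0,0],[-0.2,0.035,0.2,0,0,0,0],[-0.2,0.035,0.2,0,0,0,0]]

```text
time_s: 7.1
position: [0.5565, 0.0104, 0.2296]
tcp_rot: [[0.004, -1.0, 0.025], [0.002, 0.025, 1.0], [-1.0, -0.004, 0.002]]
force: [0.4, -0.4, -0.1]
opening: 0.001
```

```bash
python3 - <<'E'
from go import *
from fit import *
st()
cs={n:capture(n) for n in("top","side")}
for n,c in cs.items(): cv2.imwrite(f'pics/{n}2.png',c['pixels'][:,:,::-1])
for k in (("top",),("side",),("top","side")):
    x,f,s=fit({n:cs[n] for n in k},np.array([.597,-.195,-.03])); print(k,x[:2].round(4),np.degrees(x[2]).round(2),round(f,3),s)
E
```

```text
7.1 [0.5565 0.0104 0.2296] [ 0.4 -0.4 -0.1] 0.001 [-10.5  24.4  91.7   0.2  63.7 -99.1]
('top',) [ 0.6005 -0.1953] -0.38 0.11 {'top': 250}
('side',) [ 0.5978 -0.1947] -3.27 0.186 {'side': 287}
('top', 'side') [ 0.5996 -0.1954] -1.07 0.424 {'top': 250, 'side': 287}
```

View pics/top2.png

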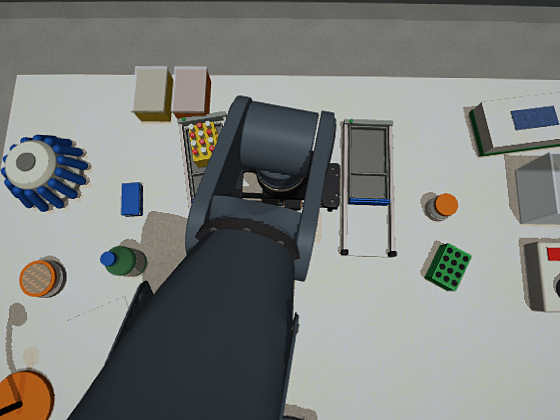

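View pics/side2.png

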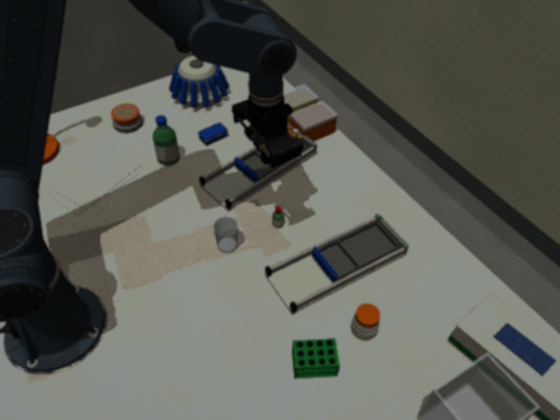

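The top view shows the empty tray against its back stop, with its lip at (368,202). The rack still stands in the loaded tray. Next I'll go over the loaded tray's finger well.

```bash
python3 -c "
from go import *
rel([.6245,.189,.21],10)"
```

```text
shift [0.0194, -0.0621, 0.1853] rot [-11.64, -0.09, 0.23]
```

Emit:
play_rows:
  rows:
    - [[0,-0.02,0.05,-6,0,0,0],[0,-0.04,0.1,-11.6,0,0,0],[0,-0.062,0.15,-11.6,0,0,0],[0,-0.062,0.18,-11.6,0,0,0],[0,-0.062,0.18,-11.6,0,0,0],[0,-0.062,0.18,-11.6,0,0,0],[0,-0.062,0.18,-11.6,0,0,0]]

```text
time_s: 7.9
position: [0.6239, 0.1805, 0.2285]
tcp_rot: [[0.0, -0.986, -0.168], [-0.001, -0.168, 0.986], [-1.0, -0.0, -0.001]]
force: [-0.2, 0.1, -0.3]
opening: 0.008
```

```bash
python3 -c "
from go import *
st();rel([.6245,.189,.12],10)"
```

```text
7.9 [0.6239 0.1805 0.2285] [-0.2  0.1 -0.3] 0.008 [  6.3  31.8  78.   -0.   70.2 -93.3]
shift [0.1085, -0.002, 0.0084] rot [-0.35, -0.05, 0.02]
```

Emit:
play_rows:
  rows:
    - [[0.0,-0.002,0.008,0,0,0,0],[0.04,-0.002,0.008,0,0,0,0],[0.08,-0.002,0.008,0,0,0,0],[0.108,-0.002,0.008,0,0,0,0],[0.13,-0.002,0.008,0,0,0,0],[0.13,-0.002,0.008,0,0,0,0]]

```text
time_s: 8.5
position: [0.6215, 0.1896, 0.0952]
tcp_rot: [[-0.007, -0.986, -0.168], [-0.001, -0.168, 0.986], [-1.0, 0.007, 0.0]]
force: [0.0, 0.2, -0.9]
opening: 0.006
```

```bash
python3 - <<'E'
from go import *
st();rel([.6245,.189,.030],10)
for n,b in (("side",(120,80)),("top",(120,80))):
    c=capture(n); im=c["pixels"][:,:,::-1]
    P=proj(c,[[.6245,.189,.1]])[0]
    x,y=int(P[0])-90,max(int(P[1])-70,0)
    cv2.imwrite(f'pics/{n}3.png',np.clip(cv2.resize(im[y:y+140,x:x+180],None,fx=4,fy=4,interpolation=cv2.INTER_CUBIC)*1.6,0,255).astype(np.uint8))
E
```

```text
8.5 [0.6215 0.1896 0.0952] [ 0.   0.2 -0.9] 0.006 [  7.1  41.   83.8   0.   55.6 -92.6]
shift [0.0652, -0.0034, -0.0011] rot [-0.32, 0.02, -0.42]
```

View pics/side3.png

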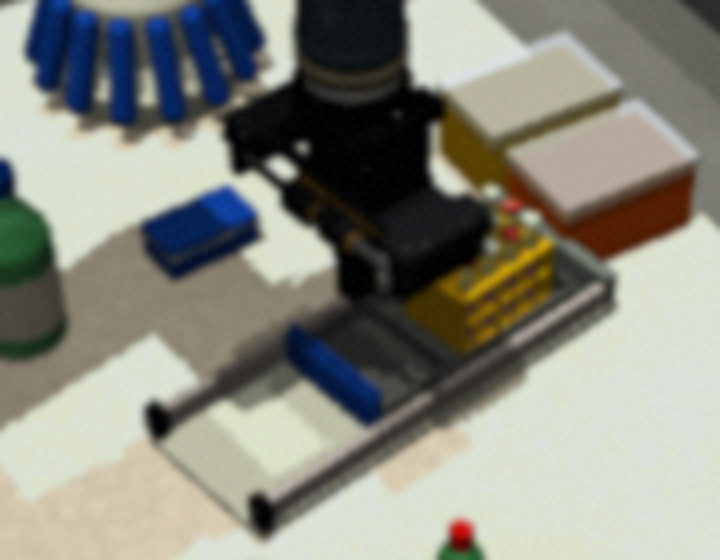

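View pics/top3.png

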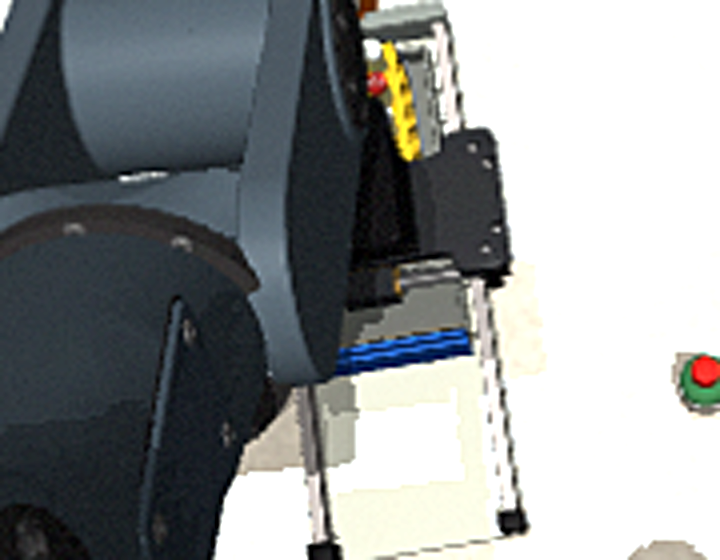

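The side view shows the gripper over the finger well, between the blue lip (335,370) and the rack. The current position is about 20 mm behind the lip, so I go straight down.

Emit:
play_rows:
  rows:
    - [[0.015,0,0,0,0,0,0],[0.03,0,0,0,0,0,0],[0.045,0,0,0,0,0,0],[0.058,0,0,0,0,0,0],[0.065,0,0,0,0,0,0],[0.065,0,0,0,0,0,0]]

```text
time_s: 9.2
position: [0.6229, 0.1908, 0.0318]
tcp_rot: [[-0.003, -0.985, -0.17], [-0.0, -0.17, 0.985], [-1.0, 0.003, 0.0]]
force: [-0.5, -0.1, -0.0]
opening: 0.006
```

```bash
python3 - <<'E'
from go import *
st();rel([.6215,.189,.030],10)
for n in ("side",):
    c=capture(n); im=c["pixels"][:,:,::-1]
    P=proj(c,[[.6,.189,.06]])[0]
    x,y=int(P[0])-60,max(int(P[1])-60,0)
    cv2.imwrite(f'pics/{n}4.png',np.clip(cv2.resize(im[y:y+100,x:x+130],None,fx=6,fy=6,interpolation=cv2.INTER_CUBIC)*1.6,0,255).astype(np.uint8))
E
```

```text
9.2 [0.6229 0.1908 0.0318] [-0.5 -0.1 -0. ] 0.006 [  7.2  46.1  85.2  -0.   48.9 -92.6]
shift [0.0018, 0.0017, -0.0016] rot [-0.21, 0.01, -0.18]
```

View pics/side4.png

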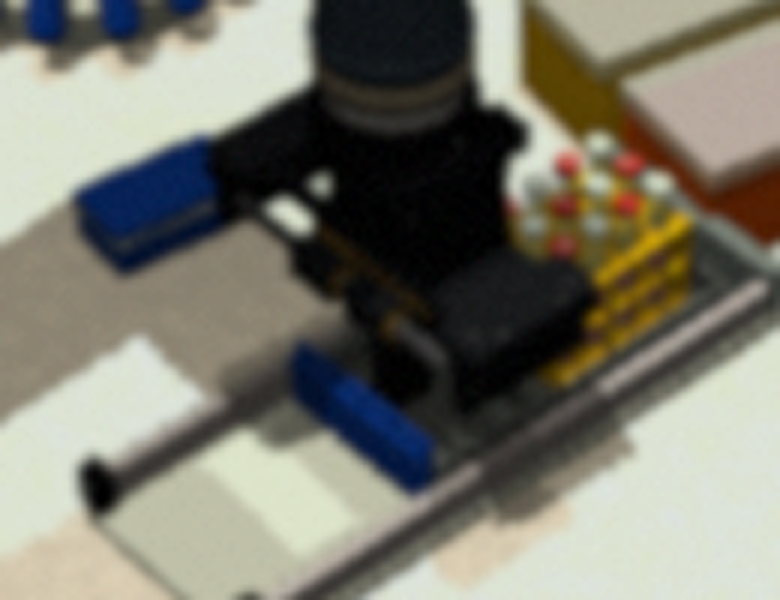

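The fingers are in the well behind the lip (about 400,370) and the body is clear of the rack. I'll draw gently along tool +y.

Emit:
play_rows:
  rows:
    - [[0.001,0.003,0,0,0,0,0],[0.001,0.006,0,0,0,0,0],[0.001,0.009,0,0,0,0,0],[0.001,0.012,0,0,0,0,0],[0.001,0.015,0,0,0,0,0],[0.001,0.019,0,0,0,0,0],[0.001,0.023,0,0,0,0,0],[0.001,0.027,0,0,0,0,0],[0.001,0.031,0,0,0,0,0],[0.001,0.035,0,0,0,0,0]]

```text
time_s: 10.25
position: [0.5897, 0.1848, 0.0329]
tcp_rot: [[0.001, -0.985, -0.17], [-0.0, -0.17, 0.985], [-1.0, -0.001, -0.0]]
force: [2.2, -0.2, 2.7]
opening: 0.005
```

```bash
python3 - <<'E'
from go import *
st()
E
```

```text
10.25 [0.5897 0.1848 0.0329] [ 2.2 -0.2  2.7] 0.005 [  7.1  44.2  90.6  -0.   45.1 -92.7]
```

Emit:
play_rows:
  rows:
    - [[0.002,0.005,0,0,0,0,0],[0.002,0.01,0,0,0,0,0],[0.002,0.015,0,0,0,0,0],[0.002,0.02,0,0,0,0,0],[0.002,0.025,0,0,0,0,0],[0.002,0.03,0,0,0,0,0],[0.002,0.035,0,0,0,0,0],[0.002,0.04,0,0,0,0,0],[0.002,0.045,0,0,0,0,0],[0.002,0.05,0,0,0,0,0],[0.002,0.055,0,0,0,0,0],[0.002,0.06,0,0,0,0,0]]

```text
time_s: 11.45
position: [0.5299, 0.1747, 0.0305]
tcp_rot: [[-0.0, -0.985, -0.17], [-0.0, -0.17, 0.985], [-1.0, 0.0, 0.0]]
force: [3.0, -1.4, -0.3]
opening: 0.007
```

```bash
python3 - <<'E'
from go import *
st()
c=capture("side"); cv2.imwrite("pics/side5.png",np.clip(cv2.resize(c["pixels"][60:260,130:350,::-1],None,fx=3,fy=3)*1.5,0,255).astype(np.uint8))
E
```

```text
11.45 [0.5299 0.1747 0.0305] [ 3.  -1.4 -0.3] 0.007 [  6.8  41.7  99.6   0.   38.7 -93. ]
```

View pics/side5.png

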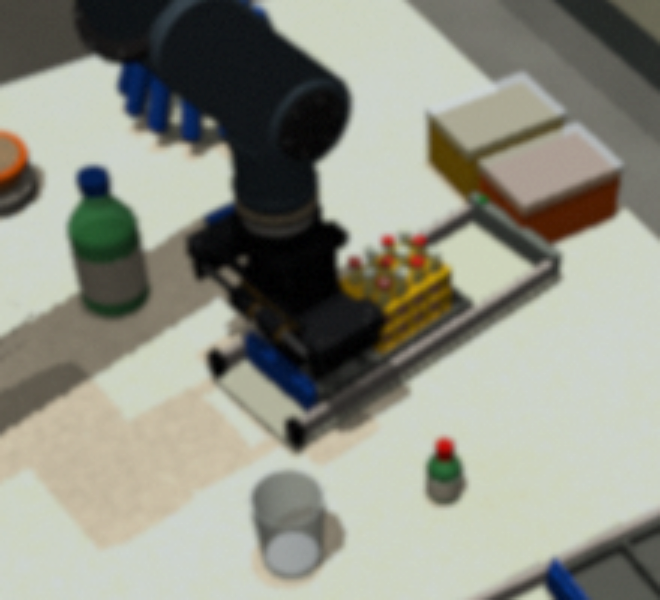

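The tray comes along with the rack upright (rack at about 400,300). About 28 mm remain, so I slow down for the stop.

Emit:
play_rows:
  rows:
    - [[0,0.004,0,0,0,0,0],[0,0.008,0,0,0,0,0],[0,0.012,0,0,0,0,0],[0,0.015,0,0,0,0,0],[0,0.018,0,0,0,0,0],[0,0.02,0,0,0,0,0],[0,0.022,0,0,0,0,0]]

```text
time_s: 12.2
position: [0.5085, 0.1711, 0.0305]
tcp_rot: [[-0.0, -0.985, -0.17], [0.0, -0.17, 0.985], [-1.0, 0.0, 0.0]]
force: [1.6, 0.2, -0.7]
opening: 0.003
```

Emit:
play_rows:
  rows:
    - [[0,0.002,0,0,0,0,0],[0,0.004,0,0,0,0,0],[0,0.006,0,0,0,0,0]]

```text
time_s: 12.5
position: [0.5026, 0.17, 0.0306]
tcp_rot: [[0.0, -0.985, -0.17], [-0.0, -0.17, 0.985], [-1.0, -0.0, -0.0]]
force: [2.5, 0.4, -1.1]
opening: 0.011
```

Emit:
play_rows:
  rows:
    - [[0,0.002,0,0,0,0,0],[0,0.004,0,0,0,0,0],[0,0.006,0,0,0,0,0]]

```text
time_s: 12.8
position: [0.5023, 0.1699, 0.0311]
tcp_rot: [[0.012, -0.986, -0.169], [0.002, -0.169, 0.986], [-1.0, -0.012, -0.0]]
force: [11.4, 3.2, -8.0]
opening: 0.009
```

Emit:
play_rows:
  rows:
    - [[0,0.002,0,0,0,0,0],[0,0.002,0,0,0,0,0]]

```text
time_s: 13.0
position: [0.5024, 0.1698, 0.0313]
tcp_rot: [[0.016, -0.985, -0.169], [0.003, -0.169, 0.986], [-1.0, -0.016, -0.0]]
force: [11.9, 4.3, -8.2]
opening: 0.006
```

It is at the stop: 12 N and no further motion. I'll move off the lip and lift straight up.

Emit:
play_rows:
  rows:
    - [[0,-0.006,0,0,0,0,0],[0,-0.014,0,0,0,0,0],[0,-0.018,0,0,0,0,0],[-0.02,-0.018,0,0,0,0,0],[-0.05,-0.018,0,0,0,0,0],[-0.09,-0.018,0,0,0,0,0],[-0.13,-0.018,0,0,0,0,0],[-0.17,-0.018,0,0,0,0,0],[-0.2,-0.018,0,0,0,0,0]]

```text
time_s: 13.9
position: [0.5119, 0.1718, 0.2328]
tcp_rot: [[0.0, -0.985, -0.17], [0.0, -0.17, 0.985], [-1.0, -0.0, 0.0]]
force: [0.4, 1.1, 0.3]
opening: 0.003
```

Emit:
play_rows:
  rows:
    - [[-0.02,0.0,-0.05,0,0,0,0],[-0.02,0,-0.1,0,0,0,0],[-0.02,0,-0.15,0,0,0,0],[-0.02,0,-0.2,0,0,0,0],[-0.02,0,-0.25,0,0,0,0],[-0.02,0,-0.25,0,0,0,0],[-0.02,0,-0.25,0,0,0,0]]

```text
time_s: 14.6
position: [0.5541, -0.0756, 0.2499]
tcp_rot: [[-0.003, -0.986, -0.167], [0.001, -0.167, 0.986], [-1.0, 0.002, 0.002]]
force: [-1.0, 0.7, -0.3]
opening: 0.01
```

```bash
python3 - <<'E'
from go import *
from fit import *
st()
cs={n:capture(n) for n in("top","side")}
for n,c in cs.items(): cv2.imwrite(f'pics/{n}6.png',c['pixels'][:,:,::-1])
for g in([.492,.165,.17],[.599,-.195,-.03]):
    x,f,s=fit(cs,np.array(g)); print(x[:2].round(4),np.degrees(x[2]).round(2),round(f,3),s)
E
```

```text
14.6 [ 0.5541 -0.0756  0.2499] [-1.   0.7 -0.3] 0.01 [ -19.2   23.4   89.7    0.    67.1 -118.8]
[0.493  0.1656] 10.35 0.63 {'top': 202, 'side': 222}
[ 0.5973 -0.1938] 1.91 3.733 {'top': 58, 'side': 287}
```

View pics/top6.png

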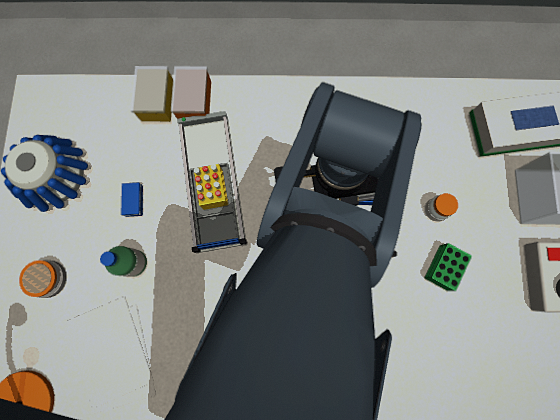

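View pics/side6.png

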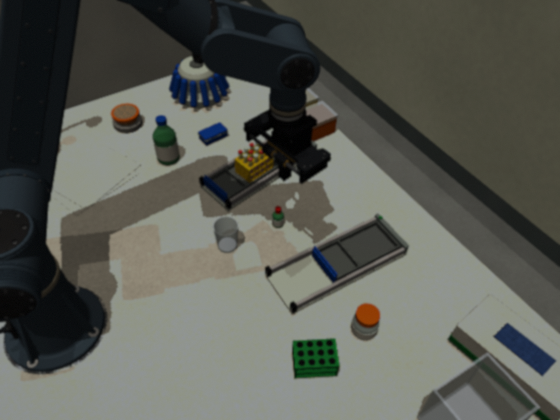

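The loaded tray is out, with its lip at (216,243) top and (215,190) side. The rack stands upright in it at (210,186). The empty lip is unchanged at (325,263) in the side view, and the other things stand where they were.

```bash
python3 -c "
from go import *
st(); print(hand_in())"
```

```text
14.7 [ 0.5539 -0.0733  0.25  ] [-0.8 -0.5 -0.4] 0.004 [ -19.    23.3   89.8    0.    67.1 -118.8]
the job is handed in; nothing more can be done
None
```

I pushed the empty tray home with the closed fingers, then hooked the same closed fingers behind the loaded tray's lip and drew it out to its stop. I handed the job in at 14.7 s with the gripper raised and touching nothing.

- **Empty tray:** it stopped moving at about 12.6 N. Its lip went from about x = 0.501 to 0.600.
- **Loaded tray:** it stopped at about 12 N. Its lip was measured at x = 0.493, against about 0.493 expected for fully out. The rack stands upright in it, and the other things on the bench look unmoved.
- **Check that failed:** in the last pictures the arm hid most of the empty lip from the top camera, so that fit was worthless. The side view shows that lip at the same place as after the push.
- **Check that disagreed:** before that, the two cameras differed by about 2–4 mm on the lips, and by 2–3° on their angle. That is slightly beyond the stated calibration for the position.

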